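Fetch the block plane from behind the bottles

TASK

The block plane lies behind the three bottles in the wooden tool tray: first stand all three bottles upright in the black drip tray, then lift the plane out and lay it sole down on the middle of the pine plank, lengthwise along it. Once it lies there, put every bottle back upright into the very bay it came from. Set everything down gently, tip nothing over, and leave the sanding block, the screw jar and the tape measure alone.

Things in the scene. Friction and masses are not known exactly. Their poses are not given: they have to be found in the camera images.
- caddy: wooden tool tray, fixed, 178 (x) by 242 (y) mm, floor 9 mm thick. Origin: centre of its underside, +x to its back, away from the robot. Front lip 34 mm high, back 55. Three front bays centred at x -43, y -76, 0 and 76 mm, each 72 mm wide, x -80 to -16 mm, parted by 4 mm dividers rising 22 mm above the floor, open behind to a trough, x -16 to 80 mm.
- tray: low black plastic drip tray, empty, fixed, on one side of the tool tray (which side varies): 262 (x) by 112 (y) mm, 20 mm high, walls and floor 4 mm thick. Origin: centre of its underside; x along its length.
- plank: pale pine plank, fixed between two round steel bench dogs on the other side of the tool tray: 340 (x) by 95 (y) by 22 mm thick; the dogs, off its two ends, are 15 mm high. Origin: centre of its underside; x along its length.
- plane: block plane, green cheeks, brass lever cap, dark front knob, lying sole down in the trough along the tray's y, about 12 mm behind the bottles. Sole 160 (x) by 46 (y) mm; flat cheeks 46 mm apart outside, 22 mm high, 38 mm for x -54 to 42 mm; top at 45 mm. 0.6 kg. Grip it across y, tips 5 to 10 mm above the sole's underside. Origin: centre of that underside; x to the toe (knob).
- glue: wood-glue bottle, yellow with a white band and an orange cap; stands in one of the tool tray's bays (which one varies). Round: body 56 mm in diameter to 98 mm high, shoulder to 108 mm, then a straight cap 30 mm in diameter up to 146 mm, on it a nozzle up to 162 mm. Crowded: grip it by the cap. About 0.25 kg. Origin: centre of its underside, z up; yaw means nothing.
- turps: white-spirit bottle, blue with a paper band and a white cap; stands in one of the tool tray's bays (which one varies). Round: body 56 mm in diameter to 98 mm high, shoulder to 108 mm, then a straight cap 30 mm in diameter up to 146 mm (its top). Crowded: grip it by the cap. About 0.25 kg. Origin: centre of its underside, z up; yaw means nothing.
- oil: linseed-oil bottle, dark brown with a paper band and a black cap; stands in one of the tool tray's bays (which one varies). Round: body 56 mm in diameter to 98 mm high, shoulder to 108 mm, then a straight cap 30 mm in diameter up to 146 mm (its top). Crowded: grip it by the cap. About 0.25 kg. Origin: centre of its underside, z up; yaw means nothing.
- sander: bystander: cork sanding block with grey abrasive under it, 115 by 62 mm, 38 mm high, at the far side of the bench. Origin: centre of its underside.
- jar: bystander: screw jar with a red lid, 72 mm in diameter, 85 mm tall, at the far side of the bench. Origin: centre of its underside.
- tape: bystander: yellow tape measure lying flat between the robot and the tool tray, 75 by 66 mm, 34 mm high. Origin: centre of its underside.

How it is judged:
By the outcome, as a careful person would: the job done as asked, in the order asked, and still so for the second after the job is handed in, with the robot touching nothing.
It also fails if it takes over 144 s, if anything falls off the work surface, if the arm or the gripper's body presses on something with over 40 N, if the wrist force passes 120 N, or if a joint passes its speed limit or range.

ROBOT

A 6-joint arm with a two-finger parallel gripper is mounted at the origin on the work surface. World frame = base frame: x ahead of the robot, y to its left, z up, the work surface at z = 0. Lengths are in mm, angles in rad, forces in N, time in s.
With the tool pointing down it reaches from about 350 to 775 mm from the base axis. Payload 7.3 kg.
Tool frame: the origin (TCP) lies at the very end of the fingers, on their centre line; the grasp point (between the pads) lies behind it (bot.grip_point_offset is the z of the grasp point in the tool frame, in mm); z points along the fingers, y is the line along which they close (so a half turn about z gives the same grasp; the last joint's range is limited). The gripper opens to 92 mm and grips with 3 to 60 N. Pads are 19 mm wide; open, the fingers measure 130 mm over their backs; the gripper's body (75 mm by 190 mm) begins 47 mm behind the grasp point.
Start: joints at [1.115, 0.342, 1.524, -0, 1.275, -0.146], TCP at [160.042, 500.034, 195.541] pointing down, gripper open.
Joint ranges: [-2.53, 2.53], [-0.77, 2.02], [0.04, 2.7], [-1, 4.14], [0.28, 2.66], [-3.11, 3.11]. Speed limits (rad/s): [2.57, 2.57, 3.14, 3.14, 3.14, 3.14].

INTERFACE

Orientations are given as [roll, pitch, yaw] about the fixed x, y, z axes, in that order (R = Rz(yaw) Ry(pitch) Rx(roll)).
In Python, from plant import bot gives the robot as it stands. The module is installed in compiled form; this text tells all that it offers.
- The arm moves only by the shell command python3 -m crank 'ROWS'. ROWS is JSON, a list that holds one entry, the list of rows, each a list of 5 numbers: the opening, from 0 (shut) to 1 (fully open), then the shift along the tool's x, y, z in cm, then the turn about the tool's z in degrees. In form: [[[claw, x, y, z, turn], ...]]. A call has exactly 10 rows; each row is the pose to reach, as a shift and turn from the pose commanded when the call began, along the tool's axes at that moment; what a row does not reach only later rows make up. A row lasts 1/10 s, in which the tool goes at most 50 mm and 8.59 degrees, less where a joint would pass 70% of its speed; a pose out of reach is approached as far as the arm can. A call with a gripper value outside its range is refused whole. The fingers move at their own pace and stop on an object; the grip force is fixed at half the most. Time passes only in rows, so rows that repeat a pose let the fingers close, or fill a call up. It gives the time, the measured TCP pose, the force, the opening and the grip force at its end, in the units of the state.
- bot.get_obs(): the state, without advancing time (a new reading comes with each control period).
- bot.capture(name): name is "side" or "top" or "wrist"; returns (picture, depth): 420x560x3 uint8, red, green, blue; 420x560 float32, mm along the optical axis (not along the pixel's ray), 0 where there is no reading.
- bot.calibration(name): a dict with "vertical_fov" (degrees; the focal length in pixels is half the picture's height over the tangent of half this angle, whatever the lens; pixels are square), "cx", "cy" (the principal point, pixels), "rvec" (rotation vector, rad) and "tvec" (3), from world to camera coordinates, as OpenCV has them; the wrist camera has in their place "tool_from_camera" (4x4, takes a point from camera to tool coordinates, whose origin is the TCP and whose axes are the flange's). Camera axes: x right, y down, z forward; pixel columns grow to the right and rows downward; lengths in mm; the calibration is good to about 2 mm. A picture is of the moment at which its call begins: read the wrist's pose just before it. calibration takes no time and is no camera call.
- bot.close_job(): hands the job in; it is judged then, once.
The state is a dict: "time": time; "joint_positions": joint angles; "dq": joint speeds; "tau": joint torques, N m; "tool_pos": TCP position; "tcp_rot": TCP orientation; "contact_force": force on the tool from outside, world axes, zero at the start; "moment": the same for the moment, N m; "grip_width": finger opening in mm; "finger_force": force on a finger pad.
Only numpy, scipy, OpenCV 4.12 (cv2) and the standard library are available. Lean on these libraries where they do the work, as an engineer would, in place of code of your own. Each camera call takes 0.05 s, during which the arm holds its last target. There are 200 camera calls.

## Working session

There is one attempt and no reset: what is moved stays moved. The work goes in short steps, Python scripts to look and compute and a shell command to move; the robot and the scene stay as the last step left them, time stands still between calls to the robot, and variables do not carry over. Pictures are saved under pics/ and viewed, at most 14 in all, crops included, and the job is handed in when it is done.

```bash
mkdir -p pics; cat > h.py <<'E'
import numpy as np, cv2
from plant import bot
from scipy.spatial.transform import Rotation as R
def cam(n,o=None):
    c=bot.calibration(n); f=210/np.tan(np.radians(c["vertical_fov"])/2)
    if n=="wrist":
        o=o or bot.get_obs(); T=np.eye(4); T[:3,:3]=R.from_euler('xyz',o["tcp_rot"]).as_matrix(); T[:3,3]=o["tool_pos"]
        M=T@np.array(c["tool_from_camera"])
    else:
        W=np.eye(4); W[:3,:3]=cv2.Rodrigues(np.array(c["rvec"],float))[0]; W[:3,3]=np.ravel(c["tvec"]); M=np.linalg.inv(W)
    return f,c["cx"],c["cy"],M
def cloud(d,C):
    f,cx,cy,M=C; v,u=np.mgrid[:420,:560]
    P=np.stack([(u-cx)/f*d,(v-cy)/f*d,d,np.ones_like(d)],-1)@M.T
    return P[...,:3]
def ray(u,v,z,C):
    f,cx,cy,M=C; r=M[:3,:3]@[(u-cx)/f,(v-cy)/f,1]; o=M[:3,3]
    return o+r*(z-o[2])/r[2]
def snap(n,name):
    C=cam(n); p,d=bot.capture(n); cv2.imwrite(f"pics/{name}.png",p[...,::-1]); np.savez(f"pics/{name}.npz",p=p,d=d,M=C[3],c=C[:3]); return p,d,C
E
python3 - <<'E'
from h import *
o=bot.get_obs(); print(o["tool_pos"],o["tcp_rot"],o["grip_width"],bot.grip_point_offset,bot.calibration("top"))
for n in("top","side"): p,d,C=snap(n,n+"0"); print(C[3].round(2))
print(np.array(bot.calibration("wrist")["tool_from_camera"]).round(2))
E
```

```text
[159.84228775 499.58973755 194.82026481] [-3.14002132e+00 -2.18629806e-04  2.83181267e+00] 91.83754603461608 -18.8 {'vertical_fov': 49.88965925480159, 'cx': 280.82679335958187, 'cy': 209.51504716717324, 'rvec': array([ 2.13129039, -2.12227301,  0.22810854]), 'tvec': array([  -8.49657142,  566.57428465, 1011.51650521])}
[[ 0.00000e+00 -9.80000e-01  1.90000e-01  3.59230e+02]
 [-1.00000e+00 -1.00000e-02 -2.00000e-02  1.28500e+01]
 [ 2.00000e-02 -1.90000e-01 -9.80000e-01  1.10229e+03]
 [ 0.00000e+00  0.00000e+00  0.00000e+00  1.00000e+00]]
[[ 9.8000e-01 -1.2000e-01  1.9000e-01  3.6039e+02]
 [-2.2000e-01 -6.0000e-01  7.7000e-01 -8.2651e+02]
 [ 2.0000e-02 -7.9000e-01 -6.1000e-01  6.7816e+02]
 [ 0.0000e+00  0.0000e+00  0.0000e+00  1.0000e+00]]
[[  -0.     -0.97   -0.25   66.73]
 [   1.     -0.     -0.     -0.21]
 [  -0.     -0.25    0.97 -189.17]
 [   0.      0.      0.      1.  ]]
```

View pics/top0.png

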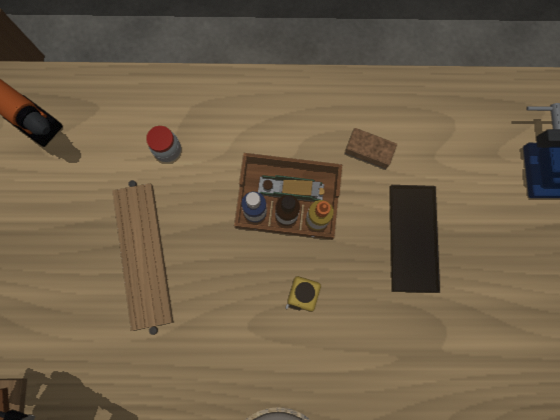

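View pics/side0.png

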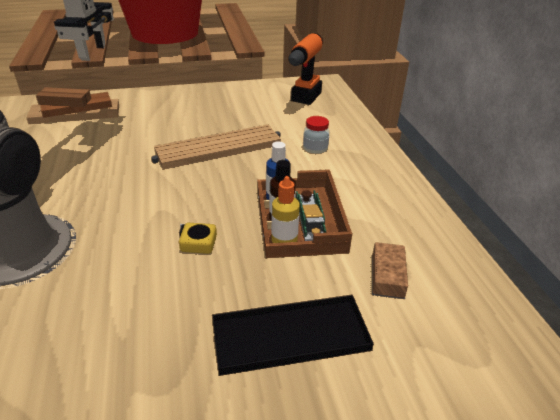

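The top view has image up = +x and image left = +y. The plank is at (143,257), the caddy at (290,197) and the drip tray at (414,238). The caps are blue/white (253,199), black (287,201) and orange (322,207), with the plane behind them, knob to the left (267,185).

```bash
cat > m.py <<'E'
from h import *
z=np.load("pics/top0.npz");p,d,C=z["p"],z["d"],(*z["c"],z["M"])
P=cloud(d,C)
def blk(u0,v0,u1,v1,zl,zh,name):
    m=np.zeros(d.shape,bool); m[v0:v1,u0:u1]=1; m&=(P[...,2]>zl)&(P[...,2]<zh)&(d>0)
    q=P[m]; r=cv2.minAreaRect(q[:,:2].astype(np.float32)); print(name,m.sum(),"z",np.median(q[:,2]).round(1),"rect",np.round(r[0],1),np.round(r[1],1),round(r[2],1),"mean",q.mean(0).round(1)); return q,m
print("table",np.median(P[330:400,180:250,2]),np.median(P[100:120,300:340,2]))
blk(105,175,180,335,17,30,"plank")
blk(380,175,450,300,12,30,"trayrim")
blk(225,145,350,250,12,75,"caddy")
for n,a in dict(w=(240,185,268,215),b=(272,188,303,218),o=(305,195,340,225)).items(): blk(*a,138,170,n)
blk(255,172,330,204,40,75,"plane")
E
python3 m.py
python3 - <<'E'
import cv2
a=cv2.imread('pics/top0.png')[145:245,225:350]
cv2.imwrite('pics/c0.png',cv2.resize(a,None,fx=6,fy=6,interpolation=cv2.INTER_CUBIC)[:,:800])
E
```

```text
table -0.2556600285630566 -0.6649106420079534
plank 5702 z 21.6 rect [466.2 327.8] [358.5  96.7] 11.6 mean [458.  325.6  21.6]
trayrim 673 z 18.5 rect [ 507.8 -331.8] [114.5 261.9] 88.5 mean [ 505.4 -331.8   18.3]
caddy 3729 z 35.0 rect [632.5 -36.3] [262.5 235.4] 83.4 mean [614.8 -27.4  36.9]
w 171 z 153.8 rect [570.7  56.8] [28.1 29.7] 87.2 mean [569.8  57.1 152.8]
b 167 z 154.3 rect [562.9 -18.7] [29.9 28.1] 2.1 mean [562.1 -18.8 153.2]
o 160 z 155.1 rect [551.9 -94.5] [29.2 29. ] 29.3 mean [550.6 -93.4 155.6]
plane 522 z 47.0 rect [627.  -31.3] [132.7  47.3] 83.1 mean [623.3 -56.9  47. ]
```

View pics/c0.png

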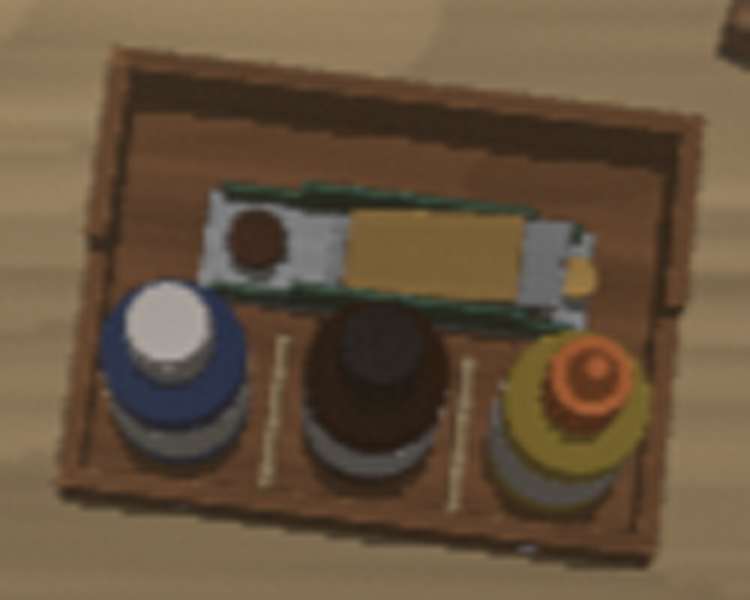

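```bash
cat > m2.py <<'E'
from h import *
def load(n):
    z=np.load(f"pics/{n}.npz"); C=(*z["c"],z["M"]); return z["p"],z["d"],C,cloud(z["d"],C)
def fit(n,box,yaw,zr):
    p,d,C,P=load(n)
    u0,v0,u1,v1=box; Q=P[v0:v1,u0:u1].reshape(-1,3); Q=Q[(Q[:,2]>zr[0])&(Q[:,2]<zr[1])]
    c,s=np.cos(yaw),np.sin(yaw); return np.c_[Q[:,:2]@np.array([[c,-s],[s,c]]),Q[:,2]]
if __name__=="__main__":
    pc=lambda q:np.percentile(q,[.5,1,3,97,99,99.5]).round(1)
    for deg in(-6,-7,-8):
        q=fit("top0",(225,145,350,250),np.radians(deg),(48,58)); b=q[q[:,0]>np.percentile(q[:,0],99)-14]
        print(deg,"back x",pc(b[:,0]),"y",pc(b[:,1]))
        q=fit("top0",(225,145,350,250),np.radians(deg),(25,58)); print("   all y",pc(q[:,1]),"x",pc(q[:,0]))
    p,d,C,P=load("top0")
    # slope of back wall outer edge by colums
    m=(P[...,2]>48)&(P[...,2]<60); pts=[]
    for u in range(252,335,3):
        col=np.where(m[145:200,u])[0]
        if len(col): pts.append(P[145+col[0],u])
    pts=np.array(pts); k=np.polyfit(pts[:,1],pts[:,0],1); print("back wall slope deg",np.degrees(np.arctan(k[0])),k,"resid",np.std(pts[:,0]-np.polyval(k,pts[:,1])))
    # tray & plank contour rects via colour-free height
    for n,(u0,v0,u1,v1),zl,zh in(("plank",(113,186,172,326),18,30),("tray",(380,175,450,300),12,30)):
        m=np.zeros(d.shape,np.uint8); s=(P[v0:v1,u0:u1,2]>zl)&(P[v0:v1,u0:u1,2]<zh); m[v0:v1,u0:u1]=s
        n_,l,st,ce=cv2.connectedComponentsWithStats(m); i=1+st[1:,4].argmax(); Q=P[l==i][:,:2].astype(np.float32); r=cv2.minAreaRect(Q); print(n,r)
    # plane brass/grey: silver+brass mask contour
    hsv=cv2.cvtColor(p,cv2.COLOR_RGB2HSV)
    m=(P[...,2]>44)&(P[...,2]<51); m[:172]=0;m[204:]=0;m[:,:250]=0;m[:,332:]=0
    # side caps triangulation
E
python3 m2.py; python3 - <<'E'
import cv2
a=cv2.imread('pics/side0.png')[135:260,250:355]
cv2.imwrite('pics/c1.png',cv2.resize(a,None,fx=4.6,fy=4.6,interpolation=cv2.INTER_CUBIC))
E
```

```text
-6 back x [681.2 681.7 683.4 693.8 694.5 694.9] y [-79.9 -79.2 -75.  155.1 158.5 159. ]
   all y [-94.5 -80.9 -78.5 158.3 160.3 160.6] x [515.5 515.8 517.  692.2 694.4 739.1]
-7 back x [679.9 680.2 682.7 693.1 693.4 693.6] y [-68.3 -67.9 -64.6 165.4 170.1 170.9]
   all y [-81.6 -70.1 -67.9 168.8 170.7 171.1] x [514.8 515.2 516.2 691.3 693.4 740.7]
-8 back x [679.7 680.2 680.6 693.3 694.1 694.4] y [-56.5 -55.8 -53.1 175.9 180.9 182.4]
   all y [-68.6 -60.5 -57.6 179.4 181.5 182.2] x [512.6 513.3 515.4 690.7 693.9 742. ]
back wall slope deg 6.598728369912282 [1.15681456e-01 6.96613248e+02] resid 0.8066645840149277
plank ((462.9957275390625, 326.7991943359375), (339.53338623046875, 96.31619262695312), 11.412383079528809)
tray ((507.7821044921875, -331.8042297363281), (114.5318603515625, 261.8729248046875), 88.50840759277344)
```

View pics/c1.png

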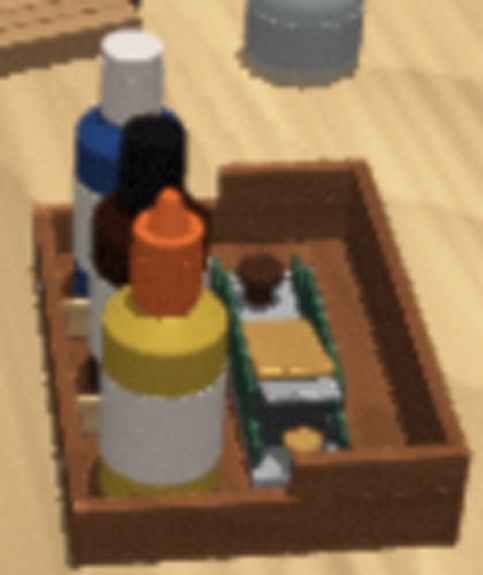

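The side crop shows all three bottles upright, blue at the far (+y) end and glue nearest. The plane's knob is at the far end of the trough. Caddy is at about (606,-24) with yaw -6.8°, the plank at (463,327) with yaw 11.4°, and the drip tray at (508,-332) with yaw -1.5°.

```bash
cat >> h.py <<'E'
def go(x,y,z,yaw=None,o=None):
    o=o or bot.get_obs(); A=R.from_euler('xyz',o["tcp_rot"]).as_matrix(); A=R.from_euler('xyz',[np.pi,0,o["tcp_rot"][2]]).as_matrix()
    s=A.T@(np.array([x,y,z])-o["tool_pos"])/10
    t=0 if yaw is None else -np.degrees((np.radians(yaw)-o["tcp_rot"][2]+np.pi)%(2*np.pi)-np.pi)
    print("shift cm",s.round(2),"turn",round(t,1),"| at",np.round(o["tool_pos"],1),"yaw",np.degrees(o["tcp_rot"][2]).round(2),"w",round(o["grip_width"],1),"F",np.round(o["contact_force"],1),"t",round(o["time"],2))
E
python3 -c "
from h import *
go(553.5,-94,200,83.2)"
```

```text
shift cm [-55.59 -44.54  -0.51] turn 79.1 | at [159.9 499.6 194.9] yaw 162.25 w 91.7 F [ 1.1 -0.   0.2] t 0.1
```

```bash
python3 -m crank '[[[0.6,-2,-1.6,-0.1,7.9],[0.6,-5,-4,-0.2,15.8],[0.6,-9,-7.2,-0.3,23.7],[0.6,-13,-10.4,-0.4,31.6],[0.6,-17,-13.6,-0.5,39.5],[0.6,-21,-16.8,-0.5,47.4],[0.6,-25,-20,-0.5,55.3],[0.6,-29,-23.2,-0.5,63.2],[0.6,-32,-25.6,-0.5,71.1],[0.6,-34,-27.2,-0.5,79.1]]]'; python3 -c "
from h import *
go(553.5,-94,200,83.2)"
```

```text
time: 1.1
tool_pos: [402.2, 134.5, 200.4]
tcp_rot: [3.141, 0.0, 1.443]
contact_force: [0.6, 1.5, 0.8]
grip_width: 55.2
finger_force: 0.0
shift cm [-20.74  17.92   0.04] turn -0.5 | at [402.2 134.5 200.4] yaw 82.68 w 55.2 F [0.6 1.5 0.8] t 1.1
```

```bash
python3 -m crank '[[[0.6,-2,1.7,0,0],[0.6,-5,4.3,0,0],[0.6,-8,6.9,0,0],[0.6,-11,9.5,0,0],[0.6,-14,12.1,0,0],[0.6,-17,14.7,0,0],[0.6,-19,16.4,0,0],[0.6,-20.2,17.4,0,0],[0.6,-20.7,17.9,0,0],[0.6,-20.7,17.9,0,0]]]'; python3 - <<'E'
from h import *
go(553.5,-94,124,83.2)
p,d,C=snap("wrist","w0")
P=cloud(d,C); m=(P[...,2]>140)&(P[...,2]<175)
n,l,st,ce=cv2.connectedComponentsWithStats(m.astype(np.uint8))
for i in range(1,n):
    if st[i,4]>200:
        Q=P[l==i]; print(st[i],np.median(Q,0).round(1),cv2.minEnclosingCircle(Q[:,:2].astype(np.float32)), p[l==i].mean(0).round())
E
```

```text
time: 2.1
tool_pos: [553.9, -89.4, 200.2]
tcp_rot: [-3.141, -0.0, 1.451]
contact_force: [0.6, -1.1, 0.4]
grip_width: 55.4
finger_force: 0.0
shift cm [-0.46  0.02  7.62] turn -0.1 | at [553.9 -89.4 200.2] yaw 83.13 w 55.4 F [ 0.6 -1.1  0.4] t 2.1
[ 257    0   45   37 1323] [571.6  49.7 154.7] ((572.2443237304688, 54.38051986694336), 15.54236888885498) [233. 232. 233.]
[ 262  103   41   43 1341] [564.9 -20.5 155. ] ((564.9871826171875, -20.75217056274414), 15.628809928894043) [55. 53. 59.]
[ 260  201   38   41 1205] [554.3 -92.  155.4] ((553.6165161132812, -94.95639038085938), 15.53525447845459) [175.  86.   3.]
```

View pics/w0.png

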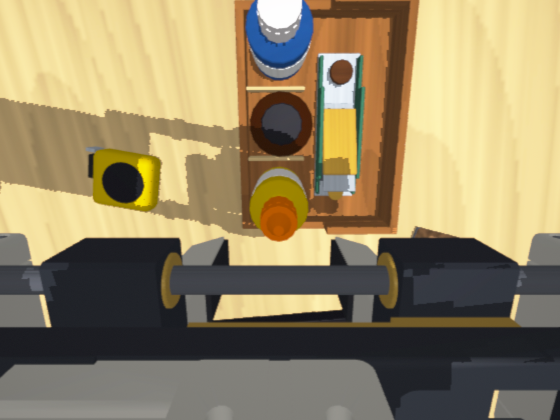

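The wrist view shows the glue cap at pixel (278,218), between the fingers and slightly ahead of them. It measures (553.6,-94.5), matching the top view.

```bash
python3 -m crank '[[[0.6,0,0,1,0],[0.6,0,0,2,0],[0.6,0,0,3,0],[0.6,0,0,3,0],[0.6,0,0,3,0],[0.6,0,0,3,0],[0.6,0,0,3,0],[0.6,0,0,3,0],[0.6,0,0,3,0],[0.6,0,0,3,0]]]'; python3 -c "
from h import *
go(553.6,-94.3,124,83.2)"
```

```text
time: 3.15
tool_pos: [554.0, -89.6, 170.6]
tcp_rot: [3.141, -0.0, 1.451]
contact_force: [-0.2, 0.4, 0.5]
grip_width: 55.3
finger_force: 0.0
shift cm [-0.47  0.01  4.66] turn -0.1 | at [554.  -89.6 170.6] yaw 83.15 w 55.3 F [-0.2  0.4  0.5] t 3.15
```

```bash
python3 -m crank '[[[0.6,-0.3,0,0.7,0],[0.6,-0.5,0,1.4,0],[0.6,-0.5,0,2.3,0],[0.6,-0.5,0,3.2,0],[0.6,-0.5,0,4,0],[0.6,-0.5,0,4.4,0],[0.6,-0.5,0,4.6,0],[0.6,-0.5,0,4.6,0],[0,-0.5,0,4.6,0],[0,-0.5,0,4.6,0]]]'; python3 -m crank '[[[0,0,0,0,0],[0,0,0,0,0],[0,0,0,0,0],[0,0,0,0,0],[0,0,0,-0.3,0],[0,0,0,-1,0],[0,0,0,-2.2,0],[0,0,0,-4,0],[0,0,0,-6,0],[0,0,0,-8,0]]]'; python3 -c "
from h import *
go(423,-330,212,83.2)"
```

```text
time: 4.15
tool_pos: [553.6, -94.6, 124.9]
tcp_rot: [3.141, 0.0, 1.451]
contact_force: [-0.5, 0.5, 0.2]
grip_width: 43.4
finger_force: 0.0
time: 5.15
tool_pos: [553.4, -94.5, 206.2]
tcp_rot: [3.141, 0.0, 1.451]
contact_force: [0.5, -0.6, -3.4]
grip_width: 16.1
finger_force: 27.5
shift cm [-24.94 -10.14  -0.58] turn -0.0 | at [553.4 -94.5 206.2] yaw 83.15 w 16.1 F [ 0.5 -0.6 -3.4] t 5.15
```

```bash
python3 - <<'E'
from h import *
p,d,C=snap("side","s1"); a=p[60:300,200:400,::-1]; cv2.imwrite("pics/s1c.png",cv2.resize(a,None,fx=2.5,fy=2.5))
E
```

```text
(no output)
```

View pics/s1c.png

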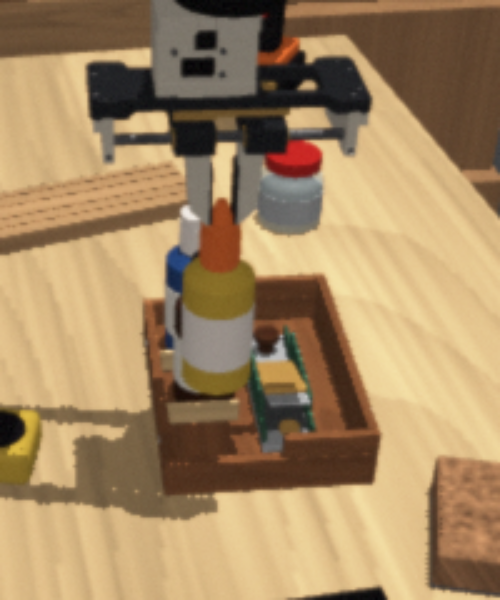

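```bash
python3 - <<'E'
from h import *
z=np.load("pics/s1.npz");p,d=z["p"],z["d"];C=(*z["c"],z["M"]);P=cloud(d,C)
h=cv2.cvtColor(p,cv2.COLOR_RGB2HSV); 
for n,lo,hi in(("orange",(4,180,90),(14,255,255)),("yellow",(20,180,80),(30,255,255))):
    m=cv2.inRange(h,lo,hi)>0; b=np.zeros_like(m); b[130:225,265:305]=1; m&=b&(d>0)
    Q=P[m]; print(n,len(Q),np.percentile(Q,[1,5,50,95,99],axis=0).round(1))
    ys=np.where(m.any(1))[0]
    for v in range(ys[0],ys[-1]+1,3): 
        us=np.where(m[v])[0]; print(v,us.min(),us.max(),P[v,int(us.mean())].round(0) if len(us) else "")
o=bot.get_obs();f,cx,cy,M=C;t=np.linalg.inv(M)@[*o["tool_pos"],1];print("TCP px",f*t[0]/t[2]+cx,f*t[1]/t[2]+cy)
E
```

```text
orange 337 [[ 537.9 -111.8  199.3]
 [ 539.6 -110.9  201.7]
 [ 550.5 -106.4  223.2]
 [ 562.9  -98.1  247.3]
 [ 565.1  -96.4  251.6]]
140 288 289 [552. -96. 252.]
143 285 291 [ 551. -102.  249.]
146 285 292 [ 551. -102.  243.]
149 285 293 [ 553. -104.  238.]
152 281 295 [ 550. -109.  235.]
155 281 295 [ 550. -110.  229.]
158 281 295 [ 550. -110.  223.]
161 280 295 [ 549. -108.  215.]
164 280 295 [ 549. -108.  208.]
167 282 293 [ 549. -109.  202.]
yellow 535 [[ 527.  -123.7   92.3]
 [ 528.9 -122.8   96.5]
 [ 549.1 -116.7  180.6]
 [ 572.2 -100.7  196.6]
 [ 576.6  -91.4  197.9]]
164 279 279 [539. -88. 197.]
167 276 299 [ 549. -109.  202.]
170 275 300 [ 549. -110.  196.]
173 274 301 [ 549. -118.  195.]
176 274 300 [ 545. -120.  190.]
179 274 299 [ 542. -123.  185.]
182 276 299 [ 547. -121.  177.]
185 281 294 [ 547. -123.  171.]Traceback (most recent call last):
  File "<stdin>", line 9, in <module>
    return umr_minimum(a, axis, None, out, keepdims, initial, where)
ValueError: zero-size array to reduction operation minimum which has no identity
```

```bash
python3 - <<'E'
from h import *
z=np.load("pics/s1.npz");p,d=z["p"],z["d"];C=(*z["c"],z["M"])
o=bot.get_obs();f,cx,cy,M=C
for dz in(0,18.8,40):
    for dx in(-15,0,15):
        t=np.linalg.inv(M)@[o["tool_pos"][0]+dx,o["tool_pos"][1],o["tool_pos"][2]+dz,1];print(dz,dx,f*t[0]/t[2]+cx,f*t[1]/t[2]+cy)
P=cloud(d,C)
for v in(125,135,145,150): print(v,[P[v,u].round(0).tolist() for u in range(274,305,3)])
print(o["moment"])
a=p[115:175,255:320,::-1]; cv2.imwrite("pics/s1d.png",cv2.resize(a,None,fx=9,fy=9,interpolation=cv2.INTER_NEAREST))
E
```

```text
0 -15 280.74013246711274 160.0665583927419
0 0 288.48734120328 159.27099259162716
0 15 296.18547711082545 158.48046611054951
18.8 -15 280.9770274633036 151.42401502803918
18.8 0 288.82499484125816 150.64584280434156
18.8 15 296.6226018244173 149.87266411062652
40 -15 281.25174899854346 141.4014614929068
40 0 289.21652847564354 140.64436240106284
40 15 297.12943388583744 139.89219424410007
125 [[525.0, -100.0, 287.0], [530.0, -102.0, 288.0], [535.0, -103.0, 288.0], [541.0, -102.0, 287.0], [682.0, 428.0, -0.0], [690.0, 422.0, 2.0], [700.0, 423.0, 1.0], [563.0, -102.0, 285.0], [566.0, -109.0, 288.0], [572.0, -109.0, 288.0], [578.0, -108.0, 286.0]]
135 [[529.0, -82.0, 257.0], [530.0, -102.0, 268.0], [536.0, -102.0, 268.0], [541.0, -103.0, 268.0], [668.0, 368.0, -1.0], [676.0, 366.0, -0.0], [562.0, -89.0, 258.0], [562.0, -106.0, 267.0], [568.0, -107.0, 267.0], [574.0, -107.0, 266.0], [697.0, 280.0, 44.0]]
145 [[561.0, 55.0, 155.0], [530.0, -103.0, 248.0], [536.0, -104.0, 248.0], [541.0, -104.0, 248.0], [549.0, -98.0, 243.0], [553.0, -102.0, 245.0], [560.0, -98.0, 242.0], [564.0, -105.0, 246.0], [569.0, -106.0, 245.0], [696.0, 301.0, 0.0], [697.0, 275.0, 15.0]]
150 [[559.0, 47.0, 147.0], [565.0, 44.0, 148.0], [538.0, -94.0, 231.0], [542.0, -103.0, 236.0], [547.0, -106.0, 238.0], [552.0, -107.0, 237.0], [558.0, -107.0, 237.0], [564.0, -104.0, 234.0], [682.0, 280.0, -3.0], [689.0, 275.0, -0.0], [698.0, 274.0, -1.0]]
[-0.0362969   0.01659692 -0.03607898]
```

View pics/s1d.png

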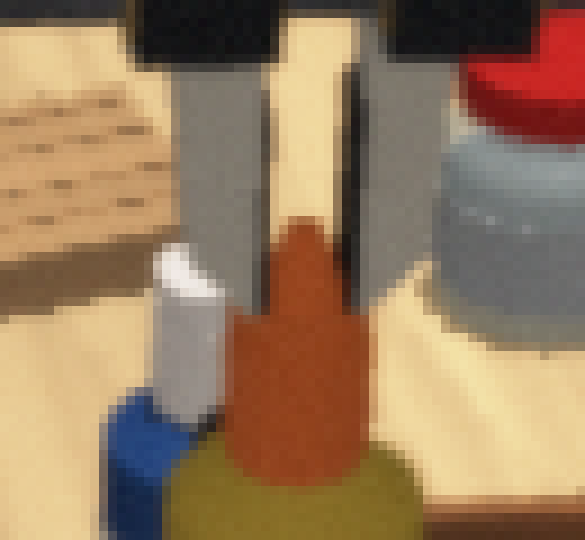

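```bash
python3 - <<'E'
from h import *
p,d,C=snap("wrist","w1")
o=bot.get_obs();T=np.eye(4);T[:3,:3]=R.from_euler('xyz',o["tcp_rot"]).as_matrix();T[:3,3]=o["tool_pos"]
Pt=cloud(d,(*C[:3],np.linalg.inv(T)@C[3]))
for v in range(225,330,8): print(v,[Pt[v,u].round(0).tolist() for u in range(200,361,20)])
np.set_printoptions(suppress=True);print(np.array(bot.calibration("wrist")["tool_from_camera"]))
E
```

```text
225 [[-60.0, -106.0, 208.0], [-60.0, -79.0, 209.0], [-60.0, -52.0, 207.0], [9.0, -11.0, -7.0], [14.0, 2.0, -22.0], [4.0, 15.0, 6.0], [-60.0, 56.0, 209.0], [-43.0, 72.0, 153.0], [-43.0, 95.0, 154.0]]
233 [[-71.0, -106.0, 208.0], [-71.0, -79.0, 208.0], [-72.0, -52.0, 209.0], [9.0, -10.0, -22.0], [12.0, 1.0, -33.0], [9.0, 13.0, -23.0], [-72.0, 56.0, 208.0], [-72.0, 83.0, 209.0], [-72.0, 110.0, 208.0]]
241 [[36.0, -22.0, -107.0], [36.0, -16.0, -106.0], [36.0, -10.0, -107.0], [9.0, -9.0, -35.0], [8.0, 1.0, -33.0], [11.0, 12.0, -41.0], [36.0, 13.0, -106.0], [36.0, 19.0, -106.0], [36.0, 24.0, -106.0]]
249 [[36.0, -20.0, -113.0], [36.0, -15.0, -112.0], [36.0, -9.0, -113.0], [9.0, -9.0, -46.0], [6.0, 1.0, -39.0], [9.0, 11.0, -46.0], [36.0, 12.0, -113.0], [36.0, 17.0, -113.0], [36.0, 23.0, -113.0]]
257 [[36.0, -19.0, -118.0], [36.0, -14.0, -118.0], [35.0, -9.0, -115.0], [9.0, -8.0, -57.0], [4.0, 1.0, -45.0], [9.0, 11.0, -56.0], [36.0, 11.0, -117.0], [36.0, 16.0, -118.0], [36.0, 22.0, -117.0]]
265 [[35.0, -18.0, -122.0], [35.0, -13.0, -122.0], [33.0, -9.0, -117.0], [30.0, -4.0, -110.0], [30.0, 
[... 1258 characters left out ...]
.0, -121.0], [22.0, 16.0, -122.0], [23.0, 21.0, -123.0]]
321 [[20.0, -19.0, -123.0], [20.0, -14.0, -123.0], [19.0, -9.0, -121.0], [-10.0, -7.0, -79.0], [-205.0, 2.0, 205.0], [-9.0, 10.0, -79.0], [22.0, 11.0, -125.0], [21.0, 16.0, -124.0], [22.0, 21.0, -125.0]]
329 [[26.0, -16.0, -134.0], [25.0, -12.0, -132.0], [25.0, -7.0, -132.0], [25.0, -3.0, -132.0], [25.0, 1.0, -132.0], [25.0, 6.0, -132.0], [25.0, 10.0, -132.0], [25.0, 14.0, -133.0], [25.0, 19.0, -132.0]]
[[  -0.00045887   -0.967325     -0.25353921   67.53235218]
 [   0.99999969   -0.00028158   -0.00073555    1.18371413]
 [   0.00064012   -0.25353947    0.96732483 -189.16172331]
 [   0.            0.            0.            1.        ]]
```

View pics/w1.png

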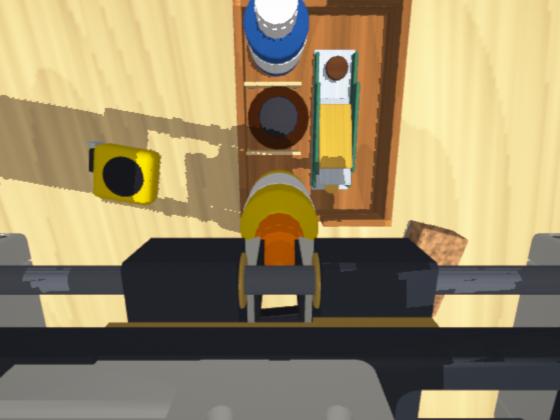

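```bash
python3 - <<'E'
from h import *
for n in("w0","w1"):
    z=np.load(f"pics/{n}.npz");d=z["d"]; M=np.array(bot.calibration("wrist")["tool_from_camera"])
    P=cloud(d,(*z["c"],M)); 
    m=(abs(P[...,0])<10.5)&(abs(P[...,1])<60)&(P[...,2]<20)&(P[...,2]>-100)
    for a in range(-56,57,4):
        k=m&(abs(P[...,1]-a)<2); 
        if k.sum()>5: q=P[k]; print(n,a,k.sum(),"z max",np.percentile(q[:,2],[0,90,98,100]).round(0),"x",np.percentile(q[:,0],[5,95]).round(0))
E
```

```text
w0 -44 14 z max [-59. -46. -44. -44.] x [10. 10.]
w0 -40 89 z max [-66. -45. -41. -40.] x [10. 10.]
w0 -36 103 z max [-66. -40. -38. -36.] x [10. 10.]
w0 -32 105 z max [-66. -36. -33. -33.] x [10. 10.]
w0 -28 1101 z max [-100.  -40.  -33.  -31.] x [-8. 10.]
w0 28 452 z max [-79. -36. -32. -31.] x [-9.  9.]
w0 32 698 z max [-100.  -47.  -35.  -30.] x [-6. 10.]
w0 36 115 z max [-66. -39. -35. -33.] x [10. 10.]
w0 40 95 z max [-66. -43. -38. -37.] x [10. 10.]
w0 44 68 z max [-65. -44. -42. -40.] x [10. 10.]
w1 -28 6 z max [17. 19. 19. 19.] x [-3.  0.]
w1 -24 117 z max [13. 17. 18. 18.] x [-6.  9.]
w1 -20 136 z max [10. 14. 15. 17.] x [-6. 10.]
w1 -16 144 z max [-53.  12.  13.  13.] x [-4. 10.]
w1 -12 198 z max [-66.   9.  10.  10.] x [ 3. 10.]
w1 -8 683 z max [-100.  -24.    2.    9.] x [-8. 10.]
w1 -4 210 z max [-46. -31. -30. -29.] x [-0.  9.]
w1 0 200 z max [-47. -31. -30. -29.] x [2. 9.]
w1 4 227 z max [-47. -31. -30. -30.] x [ 2. 10.]
w1 8 347 z max [-79. -31. -30.  -7.] x [-8. 10.]
w1 12 544 z max [-99. -10.   8.  10.] x [-7. 10.]
w1 16 188 z max [-65.  10.  11.  12.] x [ 1. 10.]
w1 20 131 z max [-42.  13.  14.  15.] x [-5. 10.]
w1 24 147 z max [11. 16. 17. 18.] x [-7. 10.]
w1 28 62 z max [15. 18. 19. 19.] x [-6.  7.]
```

The picture and depth agree: the real fingertips are about 30 mm short of the reported TCP, so the pads hold the glue's nozzle instead of its cap. I'll set it back down in its bay and re-grip 28 mm lower.

```bash
python3 -m crank '[[[0,0,0,1.5,0],[0,0,0,3.5,0],[0,0,0,5.5,0],[0,0,0,7,0],[0,0,0,7.6,0],[0,0,0,7.9,0],[0,0,0,8,0],[0,0,0,8,0],[0,0,0,8,0],[0.6,0,0,8,0]]]'; python3 -m crank '[[[0.6,0,0,0,0],[0.6,0,0,0,0],[0.6,0,0,0,0],[0.6,0,0,0.5,0],[0.6,0,0,1.3,0],[0.6,0,0,2.2,0],[0.6,0,0,2.7,0],[0.6,0,0,2.8,0],[0.6,0,0,2.8,0],[0,0,0,2.8,0]]]';  python3 -m crank '[[[0,0,0,0,0],[0,0,0,0,0],[0,0,0,0,0],[0,0,0,0,0],[0,0,0,0,0],[0,0,0,-0.3,0],[0,0,0,-1,0],[0,0,0,-2.2,0],[0,0,0,-3.5,0],[0,0,0,-4.5,0]]]'; python3 -c "
from h import *
go(423,-330,190,83.2)"
```

```text
time: 6.25
tool_pos: [553.9, -94.6, 125.3]
tcp_rot: [3.14, 0.0, 1.451]
contact_force: [0.7, 0.8, -0.4]
grip_width: 20.1
finger_force: 0.0
time: 7.25
tool_pos: [553.6, -94.6, 96.7]
tcp_rot: [3.141, -0.0, 1.451]
contact_force: [-0.2, 0.1, 0.3]
grip_width: 50.7
finger_force: 0.0
time: 8.25
tool_pos: [553.7, -94.6, 143.1]
tcp_rot: [3.14, 0.0, 1.451]
contact_force: [-0.2, -0.6, -2.3]
grip_width: 29.7
finger_force: 30.0
shift cm [-24.93 -10.17  -4.69] turn -0.0 | at [553.7 -94.6 143.1] yaw 83.15 w 29.7 F [-0.2 -0.6 -2.3] t 8.25
```

```bash
python3 -m crank '[[[0,-0.7,-0.3,-1,0],[0,-2.5,-1,-2,0],[0,-5.5,-2.2,-2.5,0],[0,-9,-3.7,-2.5,0],[0,-13,-5.3,-2.5,0],[0,-17,-6.9,-2.5,0],[0,-20.5,-8.4,-2.5,0],[0,-23,-9.4,-2,0],[0,-24.5,-10,-1,0],[0,-24.9,-10.2,0,0]]]';  python3 -m crank '[[[0,0,0,0.5,0],[0,0,0,1.2,0],[0,0,0,2,0],[0,0,0,2.8,0],[0,0,0,3.4,0],[0,0,0,3.9,0],[0,0,0,4.2,0],[0,0,0,4.4,0],[0,0,0,4.4,0],[0,0,0,4.4,0]]]'; python3 -c "
from h import *
go(423,-330,92,83.2)"
```

```text
time: 9.25
tool_pos: [421.5, -330.9, 141.0]
tcp_rot: [3.141, 0.0, 1.449]
contact_force: [-0.2, -0.1, -2.9]
grip_width: 29.4
finger_force: 30.0
time: 10.25
tool_pos: [422.5, -329.7, 97.7]
tcp_rot: [3.141, 0.0, 1.451]
contact_force: [0.4, 0.8, -2.5]
grip_width: 29.9
finger_force: 30.0
shift cm [-0.02  0.05  0.57] turn -0.1 | at [ 422.5 -329.7   97.7] yaw 83.14 w 29.9 F [ 0.4  0.8 -2.5] t 10.25
```

```bash
python3 -m crank '[[[0,0,0,0.15,0],[0,0,0,0.3,0],[0,0,0,0.4,0],[0,0,0,0.5,0],[0,0,0,0.55,0],[0,0,0,0.6,0],[0,0,0,0.6,0],[0,0,0,0.6,0],[0,0,0,0.6,0],[0,0,0,0.6,0]]]'; python3 -m crank '[[[0.55,0,0,0,0],[0.55,0,0,0,0],[0.55,0,0,0,0],[0.55,0,0,-0.3,0],[0.55,0,0,-1.2,0],[0.55,0,0,-2.5,0],[0.55,0,0,-4,0],[0.55,0,0,-6,0],[0.55,0,0,-7,0],[0.55,0,0,-7.5,0]]]'; python3 -c "
from h import *
go(563.5,-19.5,165,83.2)"
```

```text
time: 11.25
tool_pos: [422.5, -329.6, 91.7]
tcp_rot: [3.141, 0.0, 1.451]
contact_force: [0.3, 1.1, 0.4]
grip_width: 29.7
finger_force: 30.0
time: 12.25
tool_pos: [422.8, -330.0, 167.9]
tcp_rot: [3.14, 0.001, 1.451]
contact_force: [0.2, -0.8, 0.6]
grip_width: 50.6
finger_force: 0.0
shift cm [32.5  10.27  0.29] turn -0.1 | at [ 422.8 -330.   167.9] yaw 83.15 w 50.6 F [ 0.2 -0.8  0.6] t 12.25
```

Placed (force balanced at touch-down). Next, oil.

```bash
python3 -m crank '[[[0.55,2,0.6,0,0],[0.55,6,1.9,0,0],[0.55,10,3.2,0,0],[0.55,14,4.4,0,0],[0.55,18,5.7,0,0],[0.55,22,7,0,0],[0.55,26,8.2,0,0],[0.55,29.5,9.3,0,0],[0.55,31.8,10,0,0],[0.55,32.5,10.3,0,0]]]';  python3 -m crank '[[[0.55,0,0,0.8,0],[0.55,0,0,2,0],[0.55,0,0,3.5,0],[0.55,0,0,5,0],[0.55,0,0,6.2,0],[0.55,0,0,6.8,0],[0.55,0,0,6.9,0],[0.55,0,0,6.9,0],[0.55,0,0,6.9,0],[0,0,0,6.9,0]]]'; python3 -c "
from h import *
go(563.5,-19.5,97,83.2)"
```

```text
time: 13.25
tool_pos: [563.7, -16.7, 165.9]
tcp_rot: [-3.141, -0.001, 1.454]
contact_force: [-0.3, 0.3, 0.2]
grip_width: 50.5
finger_force: 0.0
time: 14.25
tool_pos: [563.8, -19.2, 98.1]
tcp_rot: [3.14, 0.0, 1.451]
contact_force: [0.5, -0.4, 0.3]
grip_width: 46.1
finger_force: 0.0
shift cm [-0.03 -0.03  0.11] turn -0.0 | at [563.8 -19.2  98.1] yaw 83.16 w 46.1 F [ 0.5 -0.4  0.3] t 14.25
```

```bash
python3 -m crank '[[[0,0,0,0,0],[0,0,0,0,0],[0,0,0,0,0],[0,0,0,0,0],[0,0,0,0,0],[0,0,0,-0.3,0],[0,0,0,-1,0],[0,0,0,-2.2,0],[0,0,0,-4,0],[0,0,0,-6,0]]]'; python3 -c "
from h import *
go(508,-332,160,83.2)"
```

```text
time: 15.25
tool_pos: [563.2, -19.1, 158.6]
tcp_rot: [-3.141, -0.0, 1.451]
contact_force: [-0.3, -0.2, -2.8]
grip_width: 29.2
finger_force: 30.0
shift cm [-31.72  -1.74  -0.14] turn -0.1 | at [563.2 -19.1 158.6] yaw 83.15 w 29.2 F [-0.3 -0.2 -2.8] t 15.25
```

```bash
python3 -m crank '[[[0,-1,0,0,0],[0,-3.5,-0.2,0,0],[0,-7.5,-0.4,0,0],[0,-12,-0.6,0,0],[0,-16.5,-0.9,0,0],[0,-21,-1.1,0,0],[0,-25.5,-1.4,0,0],[0,-29,-1.6,0,0],[0,-31,-1.7,0,0],[0,-31.7,-1.7,0,0]]]';  python3 -m crank '[[[0,0,0,0.5,0],[0,0,0,1.5,0],[0,0,0,2.8,0],[0,0,0,4,0],[0,0,0,5,0],[0,0,0,5.6,0],[0,0,0,6,0],[0,0,0,6,0],[0,0,0,6,0],[0,0,0,6,0]]]'; python3 -c "
from h import *
go(508,-332,93,83.2)"
```

```text
time: 16.25
tool_pos: [507.7, -333.8, 156.7]
tcp_rot: [-3.141, -0.0, 1.449]
contact_force: [1.1, -0.0, -2.2]
grip_width: 29.5
finger_force: 30.0
time: 17.25
tool_pos: [509.0, -332.2, 98.1]
tcp_rot: [3.141, 0.0, 1.451]
contact_force: [0.1, 0.8, -2.6]
grip_width: 28.8
finger_force: 30.0
shift cm [ 0.   -0.1   0.51] turn -0.1 | at [ 509.  -332.2   98.1] yaw 83.14 w 28.8 F [ 0.1  0.8 -2.6] t 17.25
```

```bash
python3 -m crank '[[[0,0,0,0.15,0],[0,0,0,0.3,0],[0,0,0,0.4,0],[0,0,0,0.45,0],[0,0,0,0.5,0],[0,0,0,0.55,0],[0,0,0,0.55,0],[0,0,0,0.55,0],[0,0,0,0.55,0],[0,0,0,0.55,0]]]'; python3 -m crank '[[[0.55,0,0,0,0],[0.55,0,0,0,0],[0.55,0,0,0,0],[0.55,0,0,-0.3,0],[0.55,0,0,-1.2,0],[0.55,0,0,-2.5,0],[0.55,0,0,-4,0],[0.55,0,0,-6,0],[0.55,0,0,-7,0],[0.55,0,0,-7.5,0]]]'; python3 -c "
from h import *
go(571.7,56.5,165,83.2)"
```

```text
time: 18.25
tool_pos: [508.9, -332.0, 92.7]
tcp_rot: [3.141, 0.0, 1.451]
contact_force: [-1.3, 1.2, 5.5]
grip_width: 29.3
finger_force: 30.0
time: 19.25
tool_pos: [509.3, -332.3, 168.9]
tcp_rot: [3.139, 0.002, 1.451]
contact_force: [-0.4, -0.2, -0.7]
grip_width: 50.2
finger_force: 0.0
shift cm [39.35  1.56  0.39] turn -0.0 | at [ 509.3 -332.3  168.9] yaw 83.15 w 50.2 F [-0.4 -0.2 -0.7] t 19.25
```

```bash
python3 -m crank '[[[0.55,3,0.1,0,0],[0.55,8,0.3,0,0],[0.55,13,0.5,0,0],[0.55,18,0.7,0,0],[0.55,23,0.9,0,0],[0.55,28,1.1,0,0],[0.55,32.5,1.3,0,0],[0.55,36.5,1.4,0,0],[0.55,38.8,1.6,0,0],[0.55,39.4,1.6,0,0]]]';  python3 -m crank '[[[0.55,0,0,0.8,0],[0.55,0,0,2,0],[0.55,0,0,3.5,0],[0.55,0,0,5,0],[0.55,0,0,6.2,0],[0.55,0,0,6.9,0],[0.55,0,0,7.1,0],[0.55,0,0,7.1,0],[0.55,0,0,7.1,0],[0.55,0,0,7.1,0]]]'; python3 -m crank '[[[0,0,0,0,0],[0,0,0,0,0],[0,0,0,0,0],[0,0,0,0,0],[0,0,0,0,0],[0,0,0,-0.3,0],[0,0,0,-1,0],[0,0,0,-2.2,0],[0,0,0,-4,0],[0,0,0,-6,0]]]'; python3 -c "
from h import *
go(593,-333.5,158,83.2)"
```

```text
time: 20.25
tool_pos: [571.5, 60.1, 166.6]
tcp_rot: [-3.141, -0.001, 1.455]
contact_force: [0.4, -0.6, 0.2]
grip_width: 50.4
finger_force: 0.0
time: 21.25
tool_pos: [572.1, 57.4, 96.7]
tcp_rot: [3.14, -0.0, 1.451]
contact_force: [0.1, -0.7, 0.0]
grip_width: 50.6
finger_force: 0.0
time: 22.25
tool_pos: [571.5, 57.4, 157.2]
tcp_rot: [-3.141, -0.0, 1.451]
contact_force: [0.9, -0.2, -2.6]
grip_width: 29.2
finger_force: 30.0
shift cm [-38.56   6.8   -0.08] turn -0.0 | at [571.5  57.4 157.2] yaw 83.15 w 29.2 F [ 0.9 -0.2 -2.6] t 22.25
```

```bash
python3 -m crank '[[[0,-1.5,0.3,0,0],[0,-4.5,0.8,0,0],[0,-9,1.6,0,0],[0,-14,2.5,0,0],[0,-19,3.4,0,0],[0,-24,4.2,0,0],[0,-29,5.1,0,0],[0,-33.5,5.9,0,0],[0,-37,6.5,0,0],[0,-38.6,6.8,0,0]]]';  python3 -m crank '[[[0,0,0,0.5,0],[0,0,0,1.5,0],[0,0,0,2.8,0],[0,0,0,4,0],[0,0,0,5,0],[0,0,0,5.6,0],[0,0,0,6,0],[0,0,0,6.2,0],[0,0,0,6.2,0],[0,0,0,6.2,0]]]'; python3 -c "
from h import *
go(593,-333.5,91.7,83.2)"
```

```text
time: 23.25
tool_pos: [591.4, -338.9, 154.8]
tcp_rot: [-3.141, 0.001, 1.447]
contact_force: [-0.3, -0.3, -1.8]
grip_width: 29.2
finger_force: 30.0
time: 24.25
tool_pos: [593.3, -334.2, 94.5]
tcp_rot: [3.141, 0.0, 1.451]
contact_force: [-0.4, -0.4, -1.8]
grip_width: 29.3
finger_force: 30.0
shift cm [ 0.06 -0.04  0.28] turn -0.1 | at [ 593.3 -334.2   94.5] yaw 83.15 w 29.3 F [-0.4 -0.4 -1.8] t 24.25
```

```bash
python3 -m crank '[[[0,0,0,0.1,0],[0,0,0,0.2,0],[0,0,0,0.25,0],[0,0,0,0.3,0],[0,0,0,0.3,0],[0,0,0,0.3,0],[0,0,0,0.3,0],[0.55,0,0,0.3,0],[0.55,0,0,0.3,0],[0.55,0,0,0.3,0]]]'; python3 -m crank '[[[0.75,0,0,-0.3,0],[0.75,0,0,-1.2,0],[0.75,0,0,-2.5,0],[0.75,0,0,-4.5,0],[0.75,0,0,-6.5,0],[0.75,0,0,-8,0],[0.75,0,0,-9,0],[0.75,0,0,-9.5,0],[0.75,0,0,-9.5,0],[0.75,0,0,-9.5,0]]]'; python3 -c "
from h import *
go(615,-100,185,83.2)"
```

```text
time: 25.25
tool_pos: [593.2, -334.0, 91.1]
tcp_rot: [3.141, 0.0, 1.451]
contact_force: [0.1, -0.1, 0.0]
grip_width: 48.0
finger_force: 0.0
time: 26.25
tool_pos: [592.8, -333.8, 185.3]
tcp_rot: [-3.141, -0.001, 1.451]
contact_force: [-0.0, -0.1, -0.1]
grip_width: 68.9
finger_force: 0.0
shift cm [23.47 -0.58  0.03] turn -0.0 | at [ 592.8 -333.8  185.3] yaw 83.15 w 68.9 F [-0.  -0.1 -0.1] t 26.25
```

```bash
python3 -m crank '[[[0.75,3,-0.1,0,0],[0.75,7,-0.2,0,0],[0.75,11,-0.3,0,0],[0.75,15,-0.4,0,0],[0.75,18.5,-0.5,0,0],[0.75,21.5,-0.6,0,0],[0.75,23,-0.6,0,0],[0.75,23.5,-0.6,0,0],[0.75,23.5,-0.6,0,0],[0.75,23.5,-0.6,0,0]]]'; python3 - <<'E'
from h import *
p,d,C=snap("wrist","w2"); P=cloud(d,C)
h=cv2.cvtColor(p,cv2.COLOR_RGB2HSV)
g=cv2.inRange(h,(60,80,20),(100,255,255))>0
g&=(P[...,2]>12)&(P[...,2]<60); 
Q=P[g]; print(len(Q)); q2=Q[:,:2].astype(np.float32); print(cv2.minAreaRect(q2))
m=(P[...,2]>14)&(P[...,2]<58)&(abs(P[...,0]-622)<40)&(abs(P[...,1]+31)<100); n,l,st,ce=cv2.connectedComponentsWithStats(m.astype(np.uint8)); i=1+st[1:,4].argmax(); q=P[l==i]; print(st[i],cv2.minAreaRect(q[:,:2].astype(np.float32)))
for z0,z1 in((44,50),(50,58)): k=q[(q[:,2]>z0)&(q[:,2]<z1)]; print(z0,len(k),cv2.minAreaRect(k[:,:2].astype(np.float32)))
go(622,-31,0,83.2)
E
```

```text
time: 27.25
tool_pos: [615.1, -101.3, 185.7]
tcp_rot: [-3.141, 0.0, 1.45]
contact_force: [0.4, -0.5, 0.0]
grip_width: 68.5
finger_force: 0.0
855
((627.9398193359375, -31.433509826660156), (147.21142578125, 44.542808532714844), 83.09388732910156)
[ 260   45   47  154 6674] ((628.3172607421875, -32.34172821044922), (161.27699279785156, 46.052005767822266), 83.0908203125)
44 1616 ((627.1444091796875, -42.35298538208008), (104.30086517333984, 46.05628204345703), 83.15528106689453)
50 736 ((622.5360107421875, -80.57168579101562), (35.44145202636719, 35.39653396606445), 82.58756256103516)
shift cm [ 7.07 -0.16 18.58] turn -0.1 | at [ 615.  -101.4  185.8] yaw 83.06 w 68.9 F [-0.7 -0.9 -0.3] t 27.3
```

View pics/w2.png

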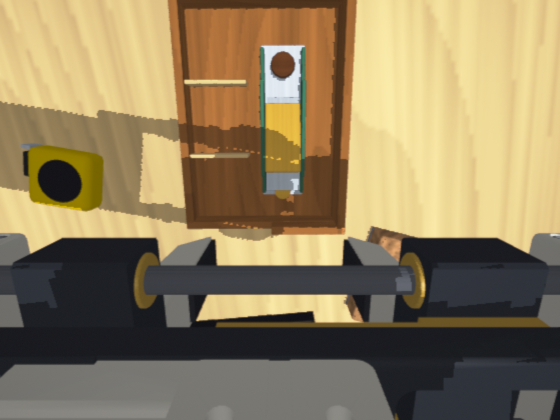

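The wrist view shows the plane alone in the trough from (262,45) to (303,195), knob up (+y). It measures centre (628,-32), yaw 83.1°, 161x46 mm.

```bash
python3 -m crank '[[[0.66,1,0.1,1,0],[0.66,3,0.2,2,0],[0.66,5,0.3,3,0],[0.66,6.3,0.4,4,0],[0.66,6.8,0.4,5,0],[0.66,7,0.4,6,0],[0.66,7,0.4,7,0],[0.66,7,0.4,8,0],[0.66,7,0.4,9,0],[0.66,7,0.4,9,0]]]'; python3 -c "
from h import *
go(627.5,-32.3,-13,83.1)"
```

```text
time: 28.3
tool_pos: [626.4, -31.2, 94.1]
tcp_rot: [-3.139, -0.0, 1.451]
contact_force: [-0.2, 0.2, -1.1]
grip_width: 60.5
finger_force: 0.0
shift cm [-0.09  0.12 10.71] turn 0.0 | at [626.4 -31.2  94.1] yaw 83.11 w 60.5 F [-0.2  0.2 -1.1] t 28.3
```

```bash
python3 -m crank '[[[0.66,-0.1,0.1,1,0],[0.66,-0.1,0.1,2.5,0],[0.66,-0.1,0.1,4,0],[0.66,-0.1,0.1,5.5,0],[0.66,-0.1,0.1,7,0],[0.66,-0.1,0.1,8.2,0],[0.66,-0.1,0.1,9.2,0],[0.66,-0.1,0.1,10,0],[0.66,-0.1,0.1,10.2,0],[0.66,-0.1,0.1,10.2,0]]]'; python3 - <<'E'
from h import *
go(627.5,-32.3,-13,83.1)
p,d,C=snap("side","s3"); a=p[110:270,220:400,::-1]; cv2.imwrite("pics/s3c.png",cv2.resize(a,None,fx=3.5,fy=3.5))
E
```

```text
time: 29.3
tool_pos: [628.4, -32.0, -6.1]
tcp_rot: [-3.142, -0.0, 1.451]
contact_force: [-0.1, 0.2, -0.5]
grip_width: 60.8
finger_force: 0.0
shift cm [-0.04 -0.09  0.69] turn 0.0 | at [628.4 -32.   -6.1] yaw 83.15 w 60.8 F [-0.1  0.2 -0.5] t 29.3
```

View pics/s3c.png

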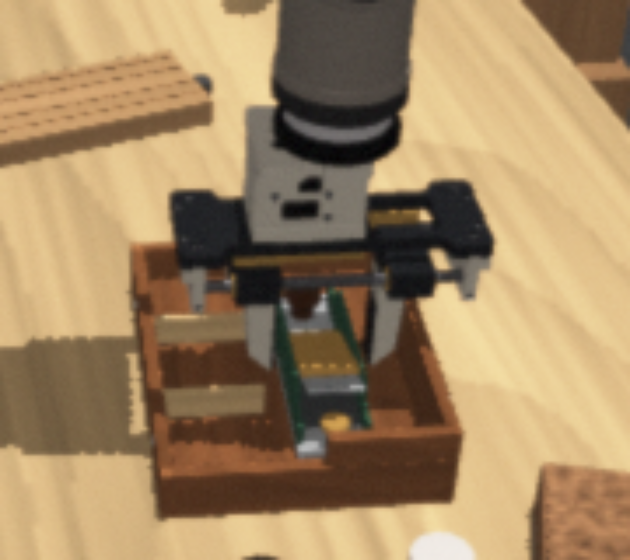

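The fingers straddle the plane midway, clear of the walls and dividers. Closing.

```bash
python3 -m crank '[[[0.66,0,-0.1,0.3,0],[0.66,0,-0.1,0.6,0],[0.66,0,-0.1,0.6,0],[0.66,0,-0.1,0.6,0],[0,0,-0.1,0.6,0],[0,0,-0.1,0.6,0],[0,0,-0.1,0.6,0],[0,0,-0.1,0.6,0],[0,0,-0.1,0.6,0],[0,0,-0.1,0.6,0]]]'; python3 -m crank '[[[0,0,0,-0.2,0],[0,0,0,-0.6,0],[0,0,0,-1.3,0],[0,0,0,-2.3,0],[0,0,0,-3.6,0],[0,0,0,-5,0],[0,0,0,-6.5,0],[0,0,0,-8,0],[0,0,0,-9,0],[0,0,0,-9.5,0]]]'; python3 -c "
from h import *
go(463,327,80,11.4)"
```

```text
time: 30.35
tool_pos: [627.4, -31.8, -11.9]
tcp_rot: [3.142, -0.0, 1.451]
contact_force: [-0.6, -0.4, 1.4]
grip_width: 45.8
finger_force: 30.0
time: 31.35
tool_pos: [628.1, -32.0, 84.9]
tcp_rot: [3.139, 0.0, 1.451]
contact_force: [-0.9, -0.0, -6.5]
grip_width: 45.9
finger_force: 30.0
shift cm [ 33.67 -20.67   0.49] turn 71.8 | at [628.1 -32.   84.9] yaw 83.15 w 45.9 F [-0.9 -0.  -6.5] t 31.35
```

```bash
python3 -m crank '[[[0,0.5,-0.3,-0.2,1],[0,1.5,-0.9,-0.4,3],[0,3,-1.8,-0.5,7],[0,5,-3.1,-0.5,12],[0,7.5,-4.6,-0.5,17],[0,10,-6.1,-0.5,22],[0,12.5,-7.7,-0.5,27],[0,15,-9.2,-0.5,32],[0,17,-10.4,-0.5,36],[0,18,-11,-0.5,38]]]'; python3 -c "
from h import *
go(463,327,80,11.4)"
```

```text
time: 32.35
tool_pos: [537.7, 162.1, 87.5]
tcp_rot: [-3.14, 0.001, 0.787]
contact_force: [0.7, -0.0, -4.8]
grip_width: 45.8
finger_force: 30.0
shift cm [  6.4  -16.94   0.75] turn 33.7 | at [537.7 162.1  87.5] yaw 45.07 w 45.8 F [ 0.7 -0.  -4.8] t 32.35
```

```bash
python3 -m crank '[[[0,0.4,-1,0,3],[0,1.2,-3,0,7],[0,2,-5.2,0,12],[0,2.8,-7.5,0,17],[0,3.7,-9.8,0,22],[0,4.6,-12.1,0,27],[0,5.4,-14.2,0,31],[0,6,-15.8,0,33.2],[0,6.3,-16.7,0,33.7],[0,6.4,-16.9,0,33.7]]]'; python3 -m crank '[[[0,0,0,0.3,0],[0,0,0,1,0],[0,0,0,2,0],[0,0,0,3,0],[0,0,0,4,0],[0,0,0,4.7,0],[0,0,0,5,0],[0,0,0,5,0],[0,0,0,5,0],[0,0,0,5,0]]]'; python3 - <<'E'
from h import *
go(463,327,1,11.4)
p,d,C=snap("wrist","w3"); P=cloud(d,C)
m=(P[...,2]>12)&(P[...,2]<27); n,l,st,ce=cv2.connectedComponentsWithStats(m.astype(np.uint8))
for i in range(1,n):
    if st[i,4]>800: print(st[i],np.median(P[l==i],0),cv2.minAreaRect(P[l==i][:,:2].astype(np.float32)))
p,d,C=snap("top","t3"); cv2.imwrite("pics/t3c.png",cv2.resize(p[160:350,60:230,::-1],None,fx=3,fy=3))
E
```

```text
time: 33.35
tool_pos: [463.9, 325.2, 87.6]
tcp_rot: [3.141, 0.001, 0.202]
contact_force: [0.9, 0.5, -5.4]
grip_width: 46.1
finger_force: 30.0
time: 34.35
tool_pos: [465.3, 324.8, 38.6]
tcp_rot: [-3.141, -0.001, 0.2]
contact_force: [0.9, -0.1, -5.8]
grip_width: 45.8
finger_force: 30.0
shift cm [-0.18 -0.27  3.76] turn 0.1 | at [465.3 324.8  38.6] yaw 11.46 w 45.8 F [ 0.9 -0.1 -5.8] t 34.35
[  195     0   162   243 21492] [566.69823688 351.20125659  22.03788204] ((529.3305053710938, 338.95782470703125), (150.24180603027344, 95.47652435302734), 11.40219783782959)
```

View pics/w3.png

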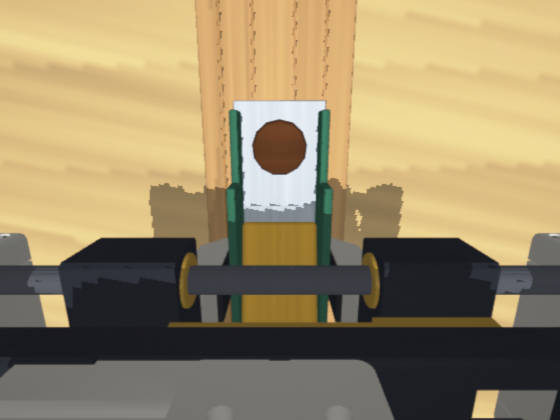

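The wrist view shows the plane held level over the plank, aligned with it (yaw 11.4°), knob at (279,147). It needs a 2-3 mm correction, then lowering.

```bash
python3 -m crank '[[[0,-0.1,-0.2,0.5,0],[0,-0.2,-0.3,1.2,0],[0,-0.2,-0.3,2,0],[0,-0.2,-0.3,2.7,0],[0,-0.2,-0.3,3,0],[0,-0.2,-0.3,3.2,0],[0,-0.2,-0.3,3.3,0],[0,-0.2,-0.3,3.3,0],[0,-0.2,-0.3,3.3,0],[0,-0.2,-0.3,3.3,0]]]'; python3 -c "
from h import *
go(463,327,1,11.4)"; python3 -m crank '[[[0,0,0,0.1,0],[0,0,0,0.2,0],[0,0,0,0.25,0],[0,0,0,0.3,0],[0,0,0,0.35,0],[0,0,0,0.4,0],[0,0,0,0.45,0],[0,0,0,0.45,0],[0,0,0,0.45,0],[0,0,0,0.45,0]]]'; python3 -c "
from h import *
go(463,327,1,11.4)"
```

```text
time: 35.45
tool_pos: [462.6, 327.2, 5.3]
tcp_rot: [-3.141, -0.001, 0.2]
contact_force: [0.6, -0.4, -5.6]
grip_width: 45.9
finger_force: 30.0
shift cm [0.04 0.02 0.43] turn 0.0 | at [462.6 327.2   5.3] yaw 11.45 w 45.9 F [ 0.6 -0.4 -5.6] t 35.45
time: 36.45
tool_pos: [462.4, 327.1, 1.1]
tcp_rot: [-3.141, -0.0, 0.2]
contact_force: [-3.6, -2.2, 4.8]
grip_width: 45.8
finger_force: 30.0
shift cm [0.06 0.02 0.01] turn 0.1 | at [462.4 327.1   1.1] yaw 11.45 w 45.8 F [-3.6 -2.2  4.8] t 36.45
```

```bash
python3 -m crank '[[[0.7,0,0,0,0],[0.7,0,0,0,0],[0.7,0,0,0,0],[0.7,0,0,0,0],[0.7,0,0,-0.5,0],[0.7,0,0,-2,0],[0.7,0,0,-4,0],[0.7,0,0,-7,0],[0.7,0,0,-10,0],[0.7,0,0,-13,0]]]'; python3 -m crank '[[[0.6,0,0,-3,-4],[0.6,0,1,-4,-12],[0.6,0,3,-4.5,-20],[0.6,0,6,-4.5,-28],[0.6,0,10,-4.5,-36],[0.6,0,14,-4.5,-44],[0.6,0,18,-4.5,-52],[0.6,0,21,-4.5,-60],[0.6,0,23,-4.5,-68],[0.6,0,24,-4.5,-71.7]]]'; python3 - <<'E'
from h import *
p,d,C=snap("top","t4"); P=cloud(d,C)
cv2.imwrite("pics/t4c.png",cv2.resize(p[160:350,90:450,::-1],None,fx=2.2,fy=2.2))
v,u=np.mgrid[:420,:560]; r=(u>100)&(u<190)&(v>170)&(v<340)
m=(P[...,2]>27)&(P[...,2]<75)&r; n,l,st,ce=cv2.connectedComponentsWithStats(m.astype(np.uint8)); i=1+st[1:,4].argmax(); q=P[l==i]; print("plane",st[i],cv2.minAreaRect(q[:,:2].astype(np.float32)),np.percentile(q[:,2],[5,50,95]))
m=(P[...,2]>138)&(P[...,2]<165)&(u>380)&(u<460)&(v>170)&(v<310); n,l,st,ce=cv2.connectedComponentsWithStats(m.astype(np.uint8))
for i in range(1,n):
    if st[i,4]>60: print(st[i],P[l==i].mean(0).round(1),cv2.minEnclosingCircle(P[l==i][:,:2].astype(np.float32)))
go(593,-333.5,165,83.1)
E
```

```text
time: 37.45
tool_pos: [462.3, 327.0, 132.1]
tcp_rot: [-3.141, -0.0, 0.2]
contact_force: [0.8, -0.5, 0.7]
grip_width: 64.3
finger_force: 0.0
time: 38.45
tool_pos: [510.4, 89.9, 175.9]
tcp_rot: [3.141, 0.0, 1.454]
contact_force: [0.0, 0.1, -0.1]
grip_width: 55.0
finger_force: 0.0
plane [ 124  220   27   70 1386] ((461.9161071777344, 327.16351318359375), (161.28753662109375, 47.86379623413086), 11.324857711791992) [28.35961431 50.08966331 64.50588281]
[423 184  16  15 171] [ 592.2 -332.   148.4] ((592.7191772460938, -333.1746826171875), 15.058780670166016)
[425 222  16  14 173] [ 508.5 -330.   148.6] ((509.38702392578125, -330.7600402832031), 15.517633438110352)
[426 262  16  15 171] [ 422.2 -326.7  151.3] ((422.3960876464844, -328.9010314941406), 15.151005744934082)
shift cm [-41.05  13.06   1.09] turn 0.3 | at [510.6  89.3 175.9] yaw 83.38 w 54.9 F [ 0.5 -0.5 -1. ] t 38.5
```

View pics/t4c.png

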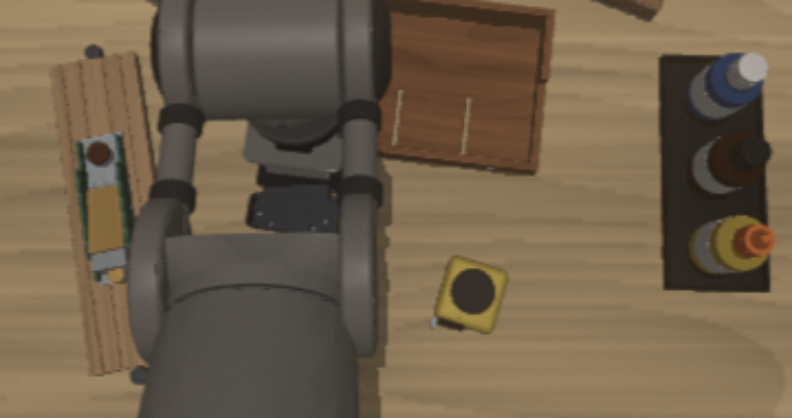

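The plane lies centred on the plank (462,327, yaw 11.3°), and three upright bottles stand in the drip tray (oil cap at (755,153) in the crop). Now the bottles go back, white spirit first.

```bash
python3 -m crank '[[[0.55,-2.5,0.8,0,0.3],[0.55,-7,2.2,0,0.3],[0.55,-11.7,3.7,0,0.3],[0.55,-16.4,5.2,0,0.3],[0.55,-21.1,6.7,0,0.3],[0.55,-25.8,8.2,0,0.3],[0.55,-30.5,9.7,0,0.3],[0.55,-35,11.1,0,0.3],[0.55,-39,12.4,0,0.3],[0.55,-41,13.1,0,0.3]]]';  python3 -m crank '[[[0.55,0,0,0,0],[0.55,0,0,0.4,0],[0.55,0,0,1,0],[0.55,0,0,1.2,0],[0.55,0,0,1.2,0],[0.55,0,0,1.2,0],[0.55,0,0,1.2,0],[0.55,0,0,1.2,0],[0.55,0,0,1.2,0],[0.55,0,0,1.2,0]]]'; python3 -c "
from h import *
go(593,-333.5,91.7,83.1)"
```

```text
time: 39.5
tool_pos: [591.1, -334.1, 175.1]
tcp_rot: [3.141, 0.001, 1.442]
contact_force: [-0.0, -0.3, -0.3]
grip_width: 50.7
finger_force: 0.0
time: 40.5
tool_pos: [591.2, -330.9, 163.5]
tcp_rot: [3.141, -0.0, 1.446]
contact_force: [0.4, 0.2, -0.0]
grip_width: 50.5
finger_force: 0.0
shift cm [-0.23  0.21  7.18] turn -0.3 | at [ 591.2 -330.9  163.5] yaw 82.84 w 50.5 F [ 0.4  0.2 -0. ] t 40.5
```

```bash
python3 -m crank '[[[0.55,-0.2,0.2,0.8,-0.3],[0.55,-0.2,0.2,2,-0.3],[0.55,-0.2,0.2,3.5,-0.3],[0.55,-0.2,0.2,5,-0.3],[0.55,-0.2,0.2,6.2,-0.3],[0.55,-0.2,0.2,6.9,-0.3],[0.55,-0.2,0.2,7.1,-0.3],[0.55,-0.2,0.2,7.1,-0.3],[0.55,-0.2,0.2,7.1,-0.3],[0,-0.2,0.2,7.1,-0.3]]]'; python3 -m crank '[[[0,0,0,0,0],[0,0,0,0,0],[0,0,0,0,0],[0,0,0,0,0],[0,0,0,0,0],[0,0,0,-0.3,0],[0,0,0,-1,0],[0,0,0,-2.2,0],[0,0,0,-4,0],[0,0,0,-6.5,0]]]'; python3 -c "
from h import *
go(572,56.7,157,83.2)"
```

```text
time: 41.5
tool_pos: [593.3, -333.3, 93.3]
tcp_rot: [3.14, 0.001, 1.451]
contact_force: [-0.4, 0.5, -0.8]
grip_width: 46.1
finger_force: 0.0
time: 42.5
tool_pos: [592.4, -332.7, 157.8]
tcp_rot: [-3.14, -0.001, 1.451]
contact_force: [-0.1, -0.3, -1.6]
grip_width: 29.3
finger_force: 30.0
shift cm [38.42 -6.67  0.08] turn -0.1 | at [ 592.4 -332.7  157.8] yaw 83.15 w 29.3 F [-0.1 -0.3 -1.6] t 42.5
```

```bash
python3 -m crank '[[[0,1.5,-0.3,0,0],[0,4.5,-0.8,0,0],[0,9,-1.6,0,0],[0,14,-2.4,0,0],[0,19,-3.3,0,0],[0,24,-4.2,0,0],[0,29,-5,0,0],[0,33.5,-5.8,0,0],[0,37,-6.4,0,0],[0,38.4,-6.7,0,0]]]';  python3 -m crank '[[[0,0,0,0,0],[0,0,0,0.3,0],[0,0,0,0.8,0],[0,0,0,1,0],[0,0,0,1,0],[0,0,0,1,0],[0,0,0,1,0],[0,0,0,1,0],[0,0,0,1,0],[0,0,0,1,0]]]'; python3 -c "
from h import *
go(572,56.7,97.5,83.2)"
```

```text
time: 43.5
tool_pos: [572.0, 59.6, 158.7]
tcp_rot: [3.14, -0.001, 1.455]
contact_force: [0.2, 0.5, -1.9]
grip_width: 29.2
finger_force: 30.0
time: 44.5
tool_pos: [572.3, 56.2, 147.6]
tcp_rot: [3.141, -0.0, 1.451]
contact_force: [0.1, -0.4, -1.8]
grip_width: 29.5
finger_force: 30.0
shift cm [ 0.05 -0.03  5.01] turn -0.0 | at [572.3  56.2 147.6] yaw 83.15 w 29.5 F [ 0.1 -0.4 -1.8] t 44.5
```

```bash
python3 -m crank '[[[0,0,0,0.5,0],[0,0,0,1.3,0],[0,0,0,2.3,0],[0,0,0,3.3,0],[0,0,0,4,0],[0,0,0,4.4,0],[0,0,0,4.6,0],[0,0,0,4.7,0],[0,0,0,4.7,0],[0,0,0,4.7,0]]]'; python3 -c "
from h import *
go(572,56.7,97.5,83.2)";  python3 -m crank '[[[0,0,0,0.1,0],[0,0,0,0.15,0],[0,0,0,0.2,0],[0,0,0,0.25,0],[0,0,0,0.3,0],[0,0,0,0.35,0],[0,0,0,0.4,0],[0,0,0,0.4,0],[0,0,0,0.4,0],[0,0,0,0.4,0]]]'
```

```text
time: 45.5
tool_pos: [572.5, 56.1, 100.9]
tcp_rot: [3.141, -0.0, 1.451]
contact_force: [0.5, 0.8, -1.2]
grip_width: 29.2
finger_force: 30.0
shift cm [ 0.05 -0.05  0.34] turn -0.1 | at [572.5  56.1 100.9] yaw 83.15 w 29.2 F [ 0.5  0.8 -1.2] t 45.5
time: 46.5
tool_pos: [572.5, 56.2, 97.8]
tcp_rot: [3.14, -0.0, 1.451]
contact_force: [-1.6, -0.8, 7.4]
grip_width: 29.3
finger_force: 30.0
```

Touched down (about 9 N). Release, then oil.

```bash
python3 -m crank '[[[0.55,0,0,0,0],[0.55,0,0,0,0],[0.55,0,0,0,0],[0.55,0,0,-0.3,0],[0.55,0,0,-1.2,0],[0.55,0,0,-2.5,0],[0.55,0,0,-4,0],[0.55,0,0,-6,0],[0.55,0,0,-7,0],[0.55,0,0,-7.5,0]]]'; python3 -c "
from h import *
go(509,-331.8,165,83.2)"
```

```text
time: 47.5
tool_pos: [572.9, 56.2, 173.4]
tcp_rot: [3.139, -0.0, 1.451]
contact_force: [0.7, -1.0, -0.3]
grip_width: 50.2
finger_force: 0.0
shift cm [-39.28  -1.72   0.84] turn -0.0 | at [572.9  56.2 173.4] yaw 83.15 w 50.2 F [ 0.7 -1.  -0.3] t 47.5
```

```bash
python3 -m crank '[[[0.55,-3,-0.1,0,0],[0.55,-8,-0.3,0,0],[0.55,-13,-0.6,0,0],[0.55,-18,-0.8,0,0],[0.55,-23,-1,0,0],[0.55,-28,-1.2,0,0],[0.55,-32.5,-1.4,0,0],[0.55,-36.5,-1.6,0,0],[0.55,-38.8,-1.7,0,0],[0.55,-39.3,-1.7,0,0]]]';  python3 -m crank '[[[0.55,0,0,0.5,0],[0.55,0,0,1,0],[0.55,0,0,1,0],[0.55,0,0,1,0],[0.55,0,0,1.8,0],[0.55,0,0,3.3,0],[0.55,0,0,5,0],[0.55,0,0,6.7,0],[0.55,0,0,7.7,0],[0.55,0,0,8,0]]]'; python3 -m crank '[[[0.55,0,0,0,0],[0,0,0,0,0],[0,0,0,0,0],[0,0,0,0,0],[0,0,0,0,0],[0,0,0,0,0],[0,0,0,-0.3,0],[0,0,0,-1.5,0],[0,0,0,-4,0],[0,0,0,-6.5,0]]]'; python3 -c "
from h import *
go(563.5,-19.3,157,83.2)"
```

```text
time: 48.5
tool_pos: [507.3, -334.7, 170.7]
tcp_rot: [-3.141, -0.0, 1.448]
contact_force: [-0.1, -0.2, 0.5]
grip_width: 50.4
finger_force: 0.0
time: 49.5
tool_pos: [508.0, -331.3, 90.1]
tcp_rot: [-3.14, -0.001, 1.452]
contact_force: [-0.7, 1.0, 0.4]
grip_width: 50.5
finger_force: 0.0
time: 50.5
tool_pos: [508.1, -331.7, 157.2]
tcp_rot: [-3.14, -0.001, 1.451]
contact_force: [0.3, 0.1, -2.5]
grip_width: 29.2
finger_force: 30.0
shift cm [3.168e+01 1.780e+00 2.000e-02] turn -0.1 | at [ 508.1 -331.7  157.2] yaw 83.15 w 29.2 F [ 0.3  0.1 -2.5] t 50.5
```

```bash
python3 -m crank '[[[0,1,0.1,0,0],[0,3.5,0.2,0,0],[0,7.5,0.4,0,0],[0,12,0.6,0,0],[0,16.5,0.9,0,0],[0,21,1.1,0,0],[0,25.5,1.4,0,0],[0,29,1.6,0,0],[0,31,1.7,0,0],[0,31.7,1.8,0,0]]]';  python3 -m crank '[[[0,0,0,0,0],[0,0,0,0.4,0],[0,0,0,1.2,0],[0,0,0,2,0],[0,0,0,2.5,0],[0,0,0,2.8,0],[0,0,0,3,0],[0,0,0,3,0],[0,0,0,3,0],[0,0,0,3,0]]]'; python3 -c "
from h import *
go(563.5,-19.3,97.5,83.2)"
```

```text
time: 51.5
tool_pos: [563.4, -16.4, 155.5]
tcp_rot: [-3.14, -0.001, 1.454]
contact_force: [0.7, -0.4, -3.0]
grip_width: 29.2
finger_force: 30.0
time: 52.5
tool_pos: [564.3, -19.4, 126.8]
tcp_rot: [3.141, -0.0, 1.451]
contact_force: [0.2, -0.2, -2.7]
grip_width: 29.5
finger_force: 30.0
shift cm [-0.   -0.08  2.93] turn -0.0 | at [564.3 -19.4 126.8] yaw 83.16 w 29.5 F [ 0.2 -0.2 -2.7] t 52.5
```

```bash
python3 -m crank '[[[0,0,-0.1,0.4,0],[0,0,-0.1,1,0],[0,0,-0.1,1.6,0],[0,0,-0.1,2.1,0],[0,0,-0.1,2.4,0],[0,0,-0.1,2.6,0],[0,0,-0.1,2.7,0],[0,0,-0.1,2.75,0],[0,0,-0.1,2.8,0],[0,0,-0.1,2.8,0]]]'; python3 -m crank '[[[0,0,0,0.05,0],[0,0,0,0.1,0],[0,0,0,0.15,0],[0,0,0,0.2,0],[0,0,0,0.25,0],[0,0,0,0.25,0],[0,0,0,0.25,0],[0,0,0,0.25,0],[0,0,0,0.25,0],[0,0,0,0.25,0]]]'
```

```text
time: 53.5
tool_pos: [563.2, -19.3, 98.6]
tcp_rot: [3.141, -0.0, 1.451]
contact_force: [-0.3, -0.1, -3.0]
grip_width: 29.4
finger_force: 30.0
time: 54.5
tool_pos: [563.4, -19.3, 97.1]
tcp_rot: [3.14, -0.0, 1.451]
contact_force: [-1.8, 1.0, 6.8]
grip_width: 29.0
finger_force: 30.0
```

```bash
python3 -m crank '[[[0.55,0,0,0,0],[0.55,0,0,0,0],[0.55,0,0,0,0],[0.55,0,0,-0.3,0],[0.55,0,0,-1.2,0],[0.55,0,0,-2.5,0],[0.55,0,0,-4,0],[0.55,0,0,-6,0],[0.55,0,0,-7,0],[0.55,0,0,-7.5,0]]]'; python3 -c "
from h import *
go(422.6,-329.6,165,83.2)"
```

```text
time: 55.5
tool_pos: [563.7, -19.4, 172.5]
tcp_rot: [3.139, 0.0, 1.451]
contact_force: [0.2, 0.4, 0.3]
grip_width: 50.6
finger_force: 0.0
shift cm [-32.48 -10.31   0.75] turn -0.0 | at [563.7 -19.4 172.5] yaw 83.15 w 50.6 F [0.2 0.4 0.3] t 55.5
```

```bash
python3 -m crank '[[[0.55,-2,-0.6,0,0],[0.55,-6,-1.9,0,0],[0.55,-10,-3.2,0,0],[0.55,-14,-4.4,0,0],[0.55,-18,-5.7,0,0],[0.55,-22,-7,0,0],[0.55,-26,-8.2,0,0],[0.55,-29.5,-9.4,0,0],[0.55,-31.8,-10.1,0,0],[0.55,-32.5,-10.3,0,0]]]';  python3 -m crank '[[[0.55,0,0,0,0],[0.55,0,0,0,0],[0.55,0,0,0,0],[0.55,0,0,0.8,0],[0.55,0,0,2,0],[0.55,0,0,3.5,0],[0.55,0,0,5,0],[0.55,0,0,6.7,0],[0.55,0,0,7.7,0],[0.55,0,0,8,0]]]'; python3 -m crank '[[[0.55,0,0,0,0],[0,0,0,0,0],[0,0,0,0,0],[0,0,0,0,0],[0,0,0,0,0],[0,0,0,0,0],[0,0,0,-0.3,0],[0,0,0,-1.5,0],[0,0,0,-4,0],[0,0,0,-6.5,0]]]'; python3 -c "
from h import *
go(553.7,-94.5,157,83.2)"
```

```text
time: 56.5
tool_pos: [420.7, -331.7, 170.4]
tcp_rot: [-3.141, -0.0, 1.448]
contact_force: [0.8, -0.3, -1.0]
grip_width: 50.5
finger_force: 0.0
time: 57.5
tool_pos: [421.5, -328.7, 89.3]
tcp_rot: [-3.139, -0.002, 1.452]
contact_force: [0.2, 0.5, -0.2]
grip_width: 50.2
finger_force: 0.0
time: 58.5
tool_pos: [421.7, -329.3, 156.8]
tcp_rot: [-3.14, -0.001, 1.451]
contact_force: [0.3, -0.5, -2.6]
grip_width: 29.0
finger_force: 30.0
shift cm [ 2.489e+01  1.031e+01 -2.000e-02] turn -0.1 | at [ 421.7 -329.3  156.8] yaw 83.15 w 29.0 F [ 0.3 -0.5 -2.6] t 58.5
```

```bash
python3 -m crank '[[[0,0.7,0.3,0,0],[0,2.5,1,0,0],[0,5.5,2.3,0,0],[0,9,3.7,0,0],[0,13,5.4,0,0],[0,17,7,0,0],[0,20.5,8.5,0,0],[0,23,9.5,0,0],[0,24.5,10.1,0,0],[0,24.9,10.3,0,0]]]';  python3 -m crank '[[[0,0,0,0,0],[0,0,0,0.4,0],[0,0,0,1.2,0],[0,0,0,2,0],[0,0,0,2.5,0],[0,0,0,2.8,0],[0,0,0,3,0],[0,0,0,3,0],[0,0,0,3,0],[0,0,0,3,0]]]'; python3 -c "
from h import *
go(553.7,-94.5,97,83.2)"
```

```text
time: 59.5
tool_pos: [554.1, -93.1, 155.2]
tcp_rot: [-3.14, -0.0, 1.453]
contact_force: [-0.1, 0.6, -3.9]
grip_width: 29.2
finger_force: 30.0
time: 60.5
tool_pos: [554.3, -94.8, 126.3]
tcp_rot: [3.141, 0.0, 1.451]
contact_force: [-0.5, 0.8, -2.7]
grip_width: 29.5
finger_force: 30.0
shift cm [ 0.02 -0.06  2.93] turn -0.0 | at [554.3 -94.8 126.3] yaw 83.16 w 29.5 F [-0.5  0.8 -2.7] t 60.5
```

```bash
python3 -m crank '[[[0,0,-0.1,0.4,0],[0,0,-0.1,1,0],[0,0,-0.1,1.6,0],[0,0,-0.1,2.1,0],[0,0,-0.1,2.4,0],[0,0,-0.1,2.6,0],[0,0,-0.1,2.7,0],[0,0,-0.1,2.75,0],[0,0,-0.1,2.8,0],[0,0,-0.1,2.8,0]]]'; python3 -m crank '[[[0,0,0,0.05,0],[0,0,0,0.1,0],[0,0,0,0.15,0],[0,0,0,0.2,0],[0,0,0,0.25,0],[0,0,0,0.25,0],[0,0,0,0.25,0],[0,0,0,0.25,0],[0,0,0,0.25,0],[0,0,0,0.25,0]]]'
```

```text
time: 61.5
tool_pos: [553.2, -94.6, 98.1]
tcp_rot: [3.141, -0.0, 1.451]
contact_force: [-0.3, -0.5, -2.7]
grip_width: 29.1
finger_force: 30.0
time: 62.5
tool_pos: [553.4, -94.6, 96.5]
tcp_rot: [3.14, 0.0, 1.451]
contact_force: [-2.1, 1.7, 5.2]
grip_width: 29.7
finger_force: 30.0
```

```bash
python3 -m crank '[[[0.55,0,0,0,0],[0.55,0,0,0,0],[0.55,0,0,0,0],[0.55,0,0,-0.3,0],[0.55,0,0,-1.2,0],[0.55,0,0,-2.5,0],[0.55,0,0,-4,0],[0.55,0,0,-6,0],[0.55,0,0,-8,0],[0.55,0,0,-10,0]]]'; python3 -m crank '[[[0.55,-2,0,0,0],[0.55,-5,-1,0,0],[0.55,-9,-3,0,0],[0.55,-13,-5,0,0],[0.55,-17,-7,0,0],[0.55,-20,-9,0,0],[0.55,-22,-10,0,0],[0.55,-23,-10,0,0],[0.55,-23,-10,0,0],[0.55,-23,-10,0,0]]]'; python3 - <<'E'
from h import *
p,d,C=snap("top","t9"); P=cloud(d,C)
cv2.imwrite("pics/t9c.png",cv2.resize(p[110:350,90:450,::-1],None,fx=2.2,fy=2.2))
v,u=np.mgrid[:420,:560]
m=(P[...,2]>138)&(P[...,2]<172)&(u>230)&(u<350)&(v>150)&(v<250); n,l,st,ce=cv2.connectedComponentsWithStats(m.astype(np.uint8))
for i in range(1,n):
    if st[i,4]>60: print(st[i],P[l==i].mean(0).round(1),cv2.minEnclosingCircle(P[l==i][:,:2].astype(np.float32)))
m=(P[...,2]>27)&(P[...,2]<75)&(u>100)&(u<190)&(v>170)&(v<340); print("plane",cv2.minAreaRect(P[m][:,:2].astype(np.float32)))
E
```

```text
time: 63.5
tool_pos: [553.2, -94.7, 197.1]
tcp_rot: [3.141, 0.0, 1.451]
contact_force: [-0.3, 0.3, -0.3]
grip_width: 50.4
finger_force: 0.0
time: 64.5
tool_pos: [427.0, -310.5, 195.6]
tcp_rot: [3.141, -0.0, 1.452]
contact_force: [-0.0, 1.7, 0.3]
grip_width: 50.3
finger_force: 0.0
[247 192  14  15 168] [570.5  54.9 153. ] ((571.5341186523438, 55.343868255615234), 15.365427017211914)
[281 196  14  15 165] [561.6 -18.6 153.5] ((562.3153076171875, -18.98135757446289), 15.269292831420898)
[315 201  15  15 167] [551.2 -93.1 156.2] ((552.8922729492188, -93.8956527709961), 15.474085807800293)
plane ((461.11846923828125, 316.6305236816406), (276.73614501953125, 81.32257843017578), 5.886892318725586)
```

View pics/t9c.png

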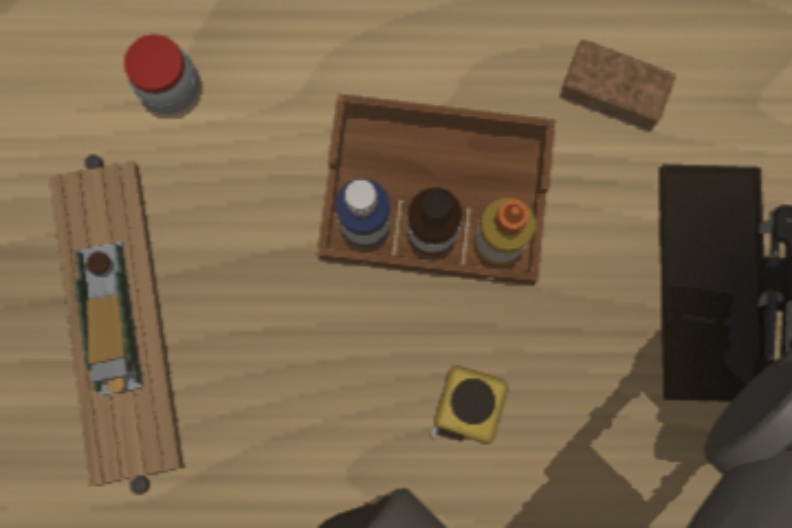

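All three bottles stand upright in their own bays, within 2 mm of where they started. The plane lies centred on the plank, and the bystanders look as they did in the first picture. Handing in.

```bash
python3 -c "
from plant import bot
print(bot.close_job())"
```

```text
the job is handed in; nothing more can be done
None
```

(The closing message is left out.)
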